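Set out a graduated row of bonsai pots

TASK

Set out the four clay bonsai pots on the display board in order of size: the largest on the mat next to the stone lantern, then each next smaller one on the next mat along, the smallest at the dish end. Each pot stands upright in the middle of its own mat with its long side running along the board. Do not tip a pot over, and leave the lantern and the dish where they stand.

Things in the scene. Friction and masses are not known exactly. Their poses are not given: they have to be found in the camera images.
- pot_91: the largest of four footed oblong red-brown clay bonsai pots of one pattern, loose, upright and empty: 91 mm long (its y), 56 mm wide (its x), 54 mm tall, about 240 g. Origin at the centre of its underside, z up. Open on top; the rim is a darker upright lip, 10 mm high and 8 mm thick, 3 mm proud of the walls all round: the full length and width are measured there. It can be gripped across its width by the lip, or lower too.
- pot_78: the second largest of four footed oblong red-brown clay bonsai pots of one pattern, loose, upright and empty: 78 mm long (its y), 48 mm wide (its x), 46 mm tall, about 160 g. Origin at the centre of its underside, z up. Open on top; the rim is a darker upright lip, 10 mm high and 8 mm thick, 3 mm proud of the walls all round: the full length and width are measured there. It can be gripped across its width by the lip, or lower too.
- pot_65: the second smallest of four footed oblong red-brown clay bonsai pots of one pattern, loose, upright and empty: 65 mm long (its y), 40 mm wide (its x), 38 mm tall, about 100 g. Origin at the centre of its underside, z up. Open on top; the rim is a darker upright lip, 10 mm high and 8 mm thick, 3 mm proud of the walls all round: the full length and width are measured there. It can be gripped across its width by the lip, or lower too.
- pot_52: the smallest of four footed oblong red-brown clay bonsai pots of one pattern, loose, upright and empty: 52 mm long (its y), 32 mm wide (its x), 30 mm tall, about 60 g. Origin at the centre of its underside, z up. Open on top; the rim is a darker upright lip, 10 mm high and 8 mm thick, 3 mm proud of the walls all round: the full length and width are measured there. It can be gripped across its width by the lip, or lower too.
- mat_a: one of four alike straw-coloured mats, 98 mm long (its y) by 64 mm wide (its x), 4 mm thick, fixed in a straight row at 105 mm spacing along a fixed brown wooden board (620 mm long, 110 mm wide, 18 mm high, lying on the table; the mats' long sides run along it). The letter says nothing of its place in the row. Origin at the centre of its underside, on the board 18 mm above the table; its top is at 22 mm.
- mat_b: one of four alike straw-coloured mats, 98 mm long (its y) by 64 mm wide (its x), 4 mm thick, fixed in a straight row at 105 mm spacing along a fixed brown wooden board (620 mm long, 110 mm wide, 18 mm high, lying on the table; the mats' long sides run along it). The letter says nothing of its place in the row. Origin at the centre of its underside, on the board 18 mm above the table; its top is at 22 mm.
- mat_c: one of four alike straw-coloured mats, 98 mm long (its y) by 64 mm wide (its x), 4 mm thick, fixed in a straight row at 105 mm spacing along a fixed brown wooden board (620 mm long, 110 mm wide, 18 mm high, lying on the table; the mats' long sides run along it). The letter says nothing of its place in the row. Origin at the centre of its underside, on the board 18 mm above the table; its top is at 22 mm.
- mat_d: one of four alike straw-coloured mats, 98 mm long (its y) by 64 mm wide (its x), 4 mm thick, fixed in a straight row at 105 mm spacing along a fixed brown wooden board (620 mm long, 110 mm wide, 18 mm high, lying on the table; the mats' long sides run along it). The letter says nothing of its place in the row. Origin at the centre of its underside, on the board 18 mm above the table; its top is at 22 mm.
- lantern: small grey stone garden lantern, loose, 72 mm tall and 50 mm across, about 350 g, standing on one end of the board (either end), on the row's line, 105 mm from the centre of the nearest mat. Origin at the centre of its underside.
- dish: shallow blue ceramic dish, loose, 56 mm across and 14 mm high, about 120 g, on the other end of the board, 105 mm from the nearest mat. Origin at the centre of its underside.
Mind the look-alikes: they are no part of the job. Leave any green look-alike of the pot_65 alone.

How it is judged:
At the end, for the whole second after the job is handed in: Each pot stands upright on its own mat, at rest, in order of size (largest on the mat next to the lantern, smallest next to the dish), within 13 mm of the mat's centre and with its long side within 12 degrees of the board's length ((horizontal distance between pot_91 and mat_a below 0.013 m or horizontal distance between pot_91 and mat_b below 0.013 m or horizontal distance between pot_91 and mat_c below 0.013 m or horizontal distance between pot_91 and mat_d below 0.013 m) and horizontal distance between pot_91 and lantern between 0.07 and 0.14 m and angle between the y axis of each of pot_91, pot_78, pot_65, pot_52 and the y axis of mat_a, either way round below 0.21 rad and angle between each of pot_91, pot_78, pot_65, pot_52's own z axis and vertical below 0.08 rad and height (world z) of pot_91 between 0.017 and 0.027 m and linear speed of each of pot_91, pot_78, pot_65, pot_52 below 0.02 m/s and (horizontal distance between pot_78 and mat_a below 0.013 m or horizontal distance between pot_78 and mat_b below 0.013 m or horizontal distance between pot_78 and mat_c below 0.013 m or horizontal distance between pot_78 and mat_d below 0.013 m) and horizontal distance between pot_78 and lantern between 0.175 and 0.245 m and height (world z) of pot_78 between 0.017 and 0.027 m and (horizontal distance between pot_65 and mat_a below 0.013 m or horizontal distance between pot_65 and mat_b below 0.013 m or horizontal distance between pot_65 and mat_c below 0.013 m or horizontal distance between pot_65 and mat_d below 0.013 m) and horizontal distance between pot_65 and lantern between 0.28 and 0.35 m and height (world z) of pot_65 between 0.017 and 0.027 m and (horizontal distance between pot_52 and mat_a below 0.013 m or horizontal distance between pot_52 and mat_b below 0.013 m or horizontal distance between pot_52 and mat_c below 0.013 m or horizontal distance between pot_52 and mat_d below 0.013 m) and horizontal distance between pot_52 and lantern between 0.385 and 0.455 m and height (world z) of pot_52 between 0.017 and 0.027 m); the robot touches nothing.
It fails at once if a pot is tipped over (angle between any of pot_91, pot_78, pot_65, pot_52's own z axis and vertical above 0.7 rad).
It fails at once if the lantern or the dish is moved by more than 15 mm or upset (distance of any of lantern, dish from where it was at the start of the episode above 0.015 m or angle between any of lantern, dish's own z axis and vertical above 0.4 rad).
It also fails if it takes over 99 s, if anything falls off the work surface, if the arm or the gripper's body presses on something with over 40 N, if the wrist force passes 120 N, or if a joint passes its speed limit or range.

ROBOT

A 7-joint arm with a two-finger parallel gripper is mounted at the origin on the work surface. World frame = base frame: x ahead of the robot, y to its left, z up, the work surface at z = 0. Lengths are in m, angles in rad, forces in N, time in s.
With the tool pointing down it reaches from about 0.35 to 0.9 m from the base axis. Payload 7.2 kg.
Tool frame: the origin (TCP) lies on the centre line of the jaws, within the pads' length; the fingertips stand 14 mm ahead of it and the grasp point (between the pads) lies 5 mm behind it; z points along the fingers, y is the line along which they close (so a half turn about z gives the same grasp; the last joint's range is limited). The gripper opens to 85 mm and grips with 20 to 120 N. Pads are 22 mm wide; open, the fingers measure 114 mm over their backs; the gripper's body (76 mm by 85 mm) begins 54 mm behind the grasp point. The pads swing forward as they close: fully open they stand 13 mm farther back than shut.
Start: joints at [1.077, 0.411, -0.013, 1.596, 0.006, 1.134, -0.082], TCP at [0.258, -0.569, 0.245] pointing down, gripper open.
Joint ranges: [-2.95, 2.95], [-0.29, 1.99], [-1.47, 1.44], [0.14, 2.54], [-1.03, 4.17], [0.13, 1.85], [-2.86, 2.86]. Speed limits (rad/s): [2.39, 2.39, 3.01, 3.01, 3.14, 3.14, 3.14].

INTERFACE

Orientations are given as a unit quaternion [x, y, z, w].
In Python, from workcell import robot gives the robot as it stands.
- The arm moves only by the tool send_rows, never from a script. Its argument "series" is text: rows parted by semicolons, each of 7 numbers parted by spaces: the turn, a rotation vector about the tool's x, y, z in degrees, then the shift along the tool's x, y, z in m, then the gripper command: -1 is shut, 1 is fully open, values between are in proportion. A call has 1 to 12 rows; each row is the pose to reach, as a shift and turn from the pose commanded when the call began, along the tool's axes at that moment; what a row does not reach only later rows make up. A row lasts 1/8 s, in which the tool goes at most 62.5 mm and 10.7 degrees, less where a joint would pass 70% of its speed; a pose out of reach is approached as far as the arm can. A call with a gripper value outside its range is refused whole. The fingers move at their own pace and stop on an object; the grip force is fixed at half the most. Time passes only in rows, so rows that repeat a pose let the fingers close. It gives the time, the measured TCP pose, the force, the opening and the grip force at its end, in the units of the state.
- robot.read_state(): the state, without advancing time (a new reading comes with each control period).
- robot.read_camera(name): name is "side" or "top"; returns the picture (384x512x3 uint8, red, green, blue); there is no depth.
- robot.get_calibration(name): a dict with "fx", "fy", "cx", "cy" (pixels), "extrinsics" (4x4, takes a point from camera to world coordinates). Camera axes: x right, y down, z forward; pixel columns grow to the right and rows downward; lengths in m; the calibration is good to about 2 mm. A picture is of the moment at which its call begins. get_calibration takes no time and is no camera call.
- robot.job_done(): hands the job in; it is judged then, once.
Trained networks look in the newest picture that a camera, given by its name, has taken for a name from the list of things; names that differ only in an ending like _2 or _b are one class to them, and where a whole thing is asked for, a point or a joint stands for the part that bears it (a point fixed in the world has none). Each returns a list of dicts, best first, with "p" (0 to 1); they miss things now and then, are a little off and sometimes report something else, mostly with a low value. They report only what shows in the picture. A call takes as long as a camera call. They do not tell look-alikes from the thing itself.
- robot.boxes_of(thing, camera): "at" ([column, row] in pixels, amid what is visible of it).
- robot.regions_of(thing, camera): "region" (384x512 bool, what is visible of it) and "at" ([column, row] in pixels, amid what is visible of it).
- robot.mark_of(thing, camera): "at" ([column, row] in pixels: a listed point, or the origin of a listed thing).
The state is a dict: "clock": time; "qpos": joint angles; "joint_vel": joint speeds; "effort": joint torques, N m; "tcp_pos": TCP position; "tcp_rot": TCP orientation; "contact_force": force on the tool from outside, world axes, zero at the start; "ft_torque": the same for the moment, N m; "finger_gap": finger opening in m; "grip_force": force on a finger pad.
Only numpy, scipy, OpenCV 4.12 (cv2) and the standard library are available. Lean on these libraries where they do the work, as an engineer would, in place of code of your own. Each camera call takes 0.05 s, during which the arm holds its last target. There are 200 camera calls.

## Working session

There is one attempt and no reset: what is moved stays moved. The work goes in short steps, Python scripts to look and compute and a tool call to move; the robot and the scene stay as the last step left them, time stands still between calls to the robot, and variables do not carry over. Pictures are saved under pics/ and viewed, at most 14 in all, crops included, and the job is handed in when it is done.

Besides the shell and the picture viewer there is one more tool, called by a JSON object that holds its "name" and its "arguments". send_rows: Moves the arm, as the interface text tells. Its arguments: {"type":"object","properties":{"series":{"type":"string"}},"required":["series"]}

```bash
mkdir -p pics
cat > h.py <<'E'
import numpy as np, cv2
from workcell import robot
def cal(n):
    c=robot.get_calibration(n); E=np.array(c["extrinsics"]); return c,E
def ray(n,p):
    c,E=cal(n); d=np.array([(p[0]-c["cx"])/c["fx"],(p[1]-c["cy"])/c["fy"],1.])
    return E[:3,3],E[:3,:3]@d
def onz(n,p,z):
    o,d=ray(n,p); return o+d*(z-o[2])/d[2]
def proj(n,X):
    c,E=cal(n); q=E[:3,:3].T@(np.array(X)-E[:3,3]); return np.array([c["fx"]*q[0]/q[2]+c["cx"],c["fy"]*q[1]/q[2]+c["cy"]])
def tri(p,q):
    A=[];b=[]
    for n,x in (("top",p),("side",q)):
        o,d=ray(n,x); d=d/np.linalg.norm(d); P=np.eye(3)-np.outer(d,d); A.append(P); b.append(P@o)
    return np.linalg.lstsq(np.vstack(A),np.hstack(b),rcond=None)[0]
def save(n,f):
    im=robot.read_camera(n); cv2.imwrite("pics/"+f,cv2.cvtColor(im,cv2.COLOR_RGB2BGR)); return im
E
python3 - <<'E'
from h import *
np.set_printoptions(precision=4,suppress=True)
for n in("top","side"):
    save(n,n+"0.png"); c,E=cal(n); print(n,c["fx"],E)
    for t in("pot_91","pot_78","pot_65","pot_52","mat_a","lantern","dish"):
        print(t,[(np.round(r["at"]),round(r["p"],2)) for r in robot.mark_of(t,n)])
s=robot.read_state();print(s)
E
```

```text
top 390.5754254674408 [[-0.0292 -0.9955  0.09    0.4957]
 [-0.9994  0.0307  0.0161  0.0019]
 [-0.0187 -0.0894 -0.9958  0.9194]
 [ 0.      0.      0.      1.    ]]
pot_91 [(array([151., 167.]), 0.95), (array([296., 160.]), 0.92), (array([257., 125.]), 0.74), (array([356., 162.]), 0.66), (array([316., 117.]), 0.57), (array([226., 154.]), 0.51)]
pot_78 [(array([151., 167.]), 0.95), (array([296., 160.]), 0.92), (array([257., 125.]), 0.74), (array([356., 162.]), 0.66), (array([316., 117.]), 0.57), (array([226., 154.]), 0.51)]
pot_65 [(array([151., 167.]), 0.95), (array([296., 160.]), 0.92), (array([257., 125.]), 0.74), (array([356., 162.]), 0.66), (array([316., 117.]), 0.57), (array([226., 154.]), 0.51)]
pot_52 [(array([151., 167.]), 0.95), (array([296., 160.]), 0.92), (array([257., 125.]), 0.74), (array([356., 162.]), 0.66), (array([316., 117.]), 0.57), (array([226., 154.]), 0.51)]
mat_a [(array([203., 246.]), 0.95), (array([339., 246.]), 0.87), (array([294., 247.]), 0.83), (array([248., 248.]), 0.69), (array([294., 160.]), 0.17)]
lantern [(array([156., 247.]), 0.67)]
dish [(array([382.,
[... 1133 characters left out ...]
54.]), 0.96), (array([225., 302.]), 0.89), (array([190., 185.]), 0.77)]
lantern [(array([180., 155.]), 0.81), (array([202., 215.]), 0.4)]
dish [(array([242., 353.]), 0.71)]
{'clock': 0.8, 'qpos': array([ 1.0768,  0.411 , -0.0127,  1.5962,  0.0056,  1.1343, -0.0822]), 'joint_vel': array([ 0.0006, -0.0007,  0.0022,  0.0001, -0.0001, -0.0011,  0.0003]), 'effort': array([ -0.0007, -60.0333,   0.6808, -29.9724,   0.014 ,   0.0018,
         0.0001]), 'tcp_pos': array([ 0.2582, -0.5692,  0.2453]), 'tcp_rot': array([0.9774, 0.2113, 0.    , 0.    ]), 'contact_force': array([-0.0494, -0.4909,  0.3754]), 'ft_torque': array([0.0228, 0.015 , 0.0233]), 'grip_force': 0.0, 'finger_gap': 0.08535958764211128}
```

Run:
```python
import cv2
a=cv2.imread("pics/top0.png")[80:290,120:410]
cv2.imwrite("pics/top0c.png",cv2.resize(a,None,fx=2.7,fy=2.7,interpolation=cv2.INTER_CUBIC))
```

```text
(no output)
```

View pics/top0c.png

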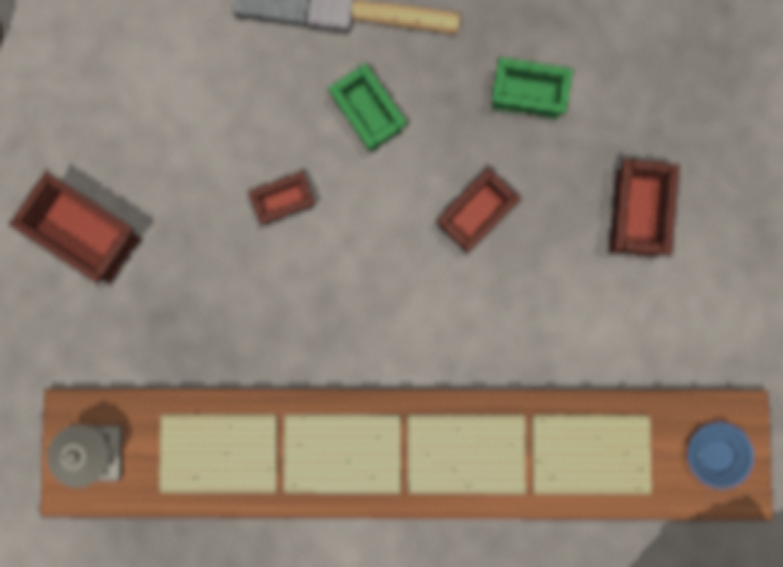

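View pics/side0.png

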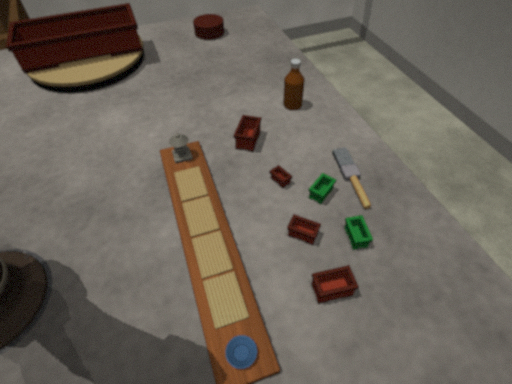

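Red pots in the top view:
- (151,167) is the largest, pot_91.
- (356,162) is pot_78.
- (296,160) is pot_65.
- (226,154) is the smallest, pot_52.

The green look-alikes at (257,125) and (316,117) are to be left alone. The enlarged crop confirms the sizes and colours. The lantern is at (156,247), on the left (+y) end, and the dish at (382,246).

Next I fit the poses from both views.

```bash
cat > fit.py <<'E'
from h import *
from scipy.optimize import minimize
D={"pot_91":(.091,.056,.054),"pot_78":(.078,.048,.046),"pot_65":(.065,.040,.038),"pot_52":(.052,.032,.030)}
def pts(L,W,H,x,y,z,a):
    P=[]
    for l,w,h in((L,W,H),(L,W,H-.01),(L-.012,W-.012,0)):
        for s,t in((1,1),(1,-1),(-1,-1),(-1,1)):
            u,v=t*w/2,s*l/2
            P.append([x+u*np.cos(a)-v*np.sin(a),y+u*np.sin(a)+v*np.cos(a),z+h])
    return np.array(P)
S=4
def sil(n,P,bb):
    q=np.array([proj(n,p) for p in P]); h=cv2.convexHull(((q-bb[:2]+.5)*S).astype(np.float32))
    m=np.zeros((bb[3]*S,bb[2]*S),np.uint8); cv2.fillConvexPoly(m,np.round(h*16).astype(np.int32),1,shift=4); return m
def redmask(im):
    hsv=cv2.cvtColor(im,cv2.COLOR_RGB2HSV); h,s,v=cv2.split(hsv)
    return (((h<9)|(h>172))&(s>110)).astype(np.uint8)
def fit(pot,x0,ims,z=None):
    """pose fit by silhouette IoU in each image; z free if None"""
    L,W,H=D[pot]; T=[]
    for n,im in ims.items():
        c=proj(n,[x0[0],x0[1],(z or 0)+H/2]).astype(int); bb=(c[0]-30,c[1]-30,60,60)
        big=cv2.resize(redmask(im)[bb[1]:bb[1]+60,bb[0]:bb[0]+60]*255,None,fx=S,fy=S,interpolation=cv2.INTER_LINEAR)>127
        k,lab,st,ce=cv2.connectedComponentsWithStats(big.astype(np.uint8))
        j=1+np.argmin([np.hypot(*(e-30*S))-st[i+1,4]**.5 for i,e in enumerate(ce[1:])]); T.append((n,bb,lab==j))
    def cost(p):
        P=pts(L,W,H,p[0]/100,p[1]/100,p[2]/100 if z is None else z,p[3]); s=0
        for n,bb,M in T:
            m=sil(n,P,bb)>0; s+=1-(m&M).sum()/(m|M).sum()
        return s/len(T)
    best=None
    for a in np.arange(-1.5,1.6,.3):
        s0=np.array([x0[0]*100,x0[1]*100,(z or 0)*100,a])
        sx=np.vstack([s0]+[s0+d for d in np.diag([1,1,.5,.3])])
        r=minimize(cost,s0,method="Nelder-Mead",options=dict(initial_simplex=sx,maxiter=150,xatol=.01,fatol=1e-4))
        if best is None or r.fun<best.fun: best=r
    p=best.x; return np.array([p[0]/100,p[1]/100,p[2]/100,(np.degrees(p[3])+90)%180-90,1-best.fun])
E
python3 - <<'E'
from fit import *
np.set_printoptions(precision=4,suppress=True)
ims={n:robot.read_camera(n) for n in("top","side")}
for p,c in(("pot_91",(151,167)),("pot_78",(356,162)),("pot_65",(296,160)),("pot_52",(226,154))):
    x=onz("top",c,.02); print(p,"free z",fit(p,x,ims),"top only z0",fit(p,x,{"top":ims["top"]},0.),flush=True)
R=lambda t,n:[r for r in robot.regions_of(t,n) if r["p"]>.4]
def cen(r): 
    y,x=np.nonzero(r["region"]); return np.array([x.mean(),y.mean()])
a=sorted([cen(r) for r in R("mat_a","top")],key=lambda c:c[0]); b=sorted([cen(r) for r in R("mat_a","side")],key=lambda c:c[1])
print(a,b)
for u,v in zip(a,b): print("mat",tri(u,v),onz("top",u,.022),onz("side",v,.022))
for t in("lantern","dish"):
    print(t,[onz("top",r["at"],.018) for r in robot.mark_of(t,"top")[:1]],[onz("side",r["at"],.018) for r in robot.mark_of(t,"side")[:1]])
E
```

```text
Traceback (most recent call last):
  File "fit.py", line 35, in fit
    r=minimize(cost,s0,method="Nelder-Mead",options=dict(initial_simplex=sx,maxiter=150,xatol=.01,fatol=1e-4))
  File "fit.py", line 29, in cost
    m=sil(n,P,bb)>0; s+=1-(m&M).sum()/(m|M).sum()
      ~~~^^^^^^^^
  File "fit.py", line 13, in sil
    q=np.array([proj(n,p) for p in P]); h=cv2.convexHull(((q-bb[:2]+.5)*S).astype(np.float32))
                ~~~~^^^^^
  File "h.py", line 11, in proj
    c,E=cal(n); q=E[:3,:3].T@(np.array(X)-E[:3,3]); return np.array([c["fx"]*q[0]/q[2]+c["cx"],c["fy"]*q[1]/q[2]+c["cy"]])
        ~~~^^^
  File "h.py", line 4, in cal
    c=robot.get_calibration(n); E=np.array(c["extrinsics"]); return c,E
ValueError: time passes only in moves, steps and waits
```

```bash
sed -i 's/^def cal/import functools\n@functools.cache\ndef cal/' h.py
cat > m1.py <<'E'
from fit import *
np.set_printoptions(precision=4,suppress=True)
ims={n:robot.read_camera(n) for n in("top","side")}
for p,c in(("pot_91",(151,167)),("pot_78",(356,162)),("pot_65",(296,160)),("pot_52",(226,154))):
    x=onz("top",c,.02); print(p,"free z",fit(p,x,ims),"top only z0",fit(p,x,{"top":ims["top"]},0.),flush=True)
R=lambda t,n:[r for r in robot.regions_of(t,n) if r["p"]>.4]
def cen(r): 
    y,x=np.nonzero(r["region"]); return np.array([x.mean(),y.mean()])
a=sorted([cen(r) for r in R("mat_a","top")],key=lambda c:c[0]); b=sorted([cen(r) for r in R("mat_a","side")],key=lambda c:c[1])
print(a,b)
for u,v in zip(a,b): print("mat",tri(u,v),onz("top",u,.022),onz("side",v,.022))
for t in("lantern","dish"):
    print(t,[onz("top",r["at"],.018) for r in robot.mark_of(t,"top")[:1]],[onz("side",r["at"],.018) for r in robot.mark_of(t,"side")[:1]])
print(robot.read_state()["clock"])
E
python3 m1.py
```

```text
pot_91 free z [  0.6444   0.2577  -0.0034 -32.2781   0.8272] top only z0 [  0.6457   0.256    0.0002 -35.2383   0.842 ]
pot_78 free z [ 0.6487 -0.2239 -0.0075 82.2088  0.8866] top only z0 [ 0.6481 -0.2232 -0.0001 78.6113  0.8553]
pot_65 free z [ 0.6526 -0.0831 -0.0073 44.2522  0.8121] top only z0 [ 0.6525 -0.0834  0.0051 46.8229  0.7801]
pot_52 free z [ 0.6693  0.0856 -0.0052 11.347   0.7126] top only z0 [ 0.6708  0.0821  0.0069 26.8853  0.6938]
[array([200.3614, 246.9335]), array([245.5704, 247.9718]), array([292.4243, 247.4457]), array([338.4825, 247.489 ]), array([386.7646, 248.426 ])] [array([190.2845, 184.0932]), array([199.951 , 216.4955]), array([224.934 , 299.5318])]
mat [0.4519 0.1427 0.0154] [0.4544 0.1413 0.022 ] [0.4493 0.1371 0.022 ]
mat [0.4477 0.0386 0.0136] [0.4491 0.0381 0.022 ] [0.4463 0.0324 0.022 ]
mat [ 0.4433 -0.0857 -0.1804] [ 0.4473 -0.0685  0.022 ] [ 0.4406 -0.1766  0.022 ]
lantern [array([0.4613, 0.2534, 0.018 ])] [array([0.4533, 0.2391, 0.018 ])]
dish [array([ 0.4424, -0.2864,  0.018 ])] [array([ 0.437 , -0.2765,  0.018 ])]
1.3
```

```bash
cat > v.py <<'E'
from fit import *
o=[]
for n,b in(("top",(130,140,250,50)),("side",(220,110,150,200))):
    im=cv2.cvtColor(cv2.imread(f"pics/{n}0.png"),cv2.COLOR_BGR2RGB)
    m=redmask(im); x,y,w,h=b
    c=im[y:y+h,x:x+w]; d=c.copy(); d[m[y:y+h,x:x+w]>0]=(255,255,0)
    k=3 if n=="top" else 2
    s=np.vstack([c,d]) if n=="top" else np.hstack([c,d])
    o.append(cv2.resize(s,None,fx=k,fy=k,interpolation=cv2.INTER_NEAREST)); 
W=max(a.shape[1] for a in o); o=[cv2.copyMakeBorder(a,0,0,0,W-a.shape[1],cv2.BORDER_CONSTANT) for a in o]
r=np.vstack(o); r=cv2.resize(r,(W*600//r.shape[0],600)) if r.shape[0]>600 else r
cv2.imwrite("pics/v.png",r[:,:,::-1])
im=cv2.cvtColor(cv2.imread("pics/top0.png"),cv2.COLOR_BGR2HSV)
print(im[167,130:175].tolist()); print(im[154,210:245].tolist())
E
python3 v.py
```

```text
[[6, 83, 107], [5, 112, 100], [5, 128, 96], [6, 136, 90], [6, 138, 85], [4, 134, 80], [5, 142, 79], [4, 145, 86], [4, 142, 95], [5, 146, 101], [5, 149, 103], [4, 150, 104], [5, 148, 105], [5, 146, 105], [5, 148, 105], [5, 147, 109], [4, 149, 116], [5, 149, 127], [5, 151, 135], [4, 149, 145], [4, 150, 153], [5, 151, 154], [5, 151, 155], [5, 151, 154], [4, 149, 154], [5, 151, 155], [5, 151, 154], [5, 150, 155], [5, 150, 155], [5, 150, 156], [5, 150, 156], [5, 152, 153], [5, 149, 144], [5, 145, 127], [5, 138, 109], [6, 128, 98], [5, 125, 88], [5, 129, 71], [6, 132, 54], [4, 105, 51], [9, 72, 60], [8, 52, 78], [14, 32, 104], [16, 25, 130], [17, 25, 144]]
[[15, 24, 146], [17, 26, 135], [10, 39, 118], [6, 82, 103], [6, 122, 96], [5, 129, 91], [5, 138, 83], [5, 144, 99], [5, 147, 127], [5, 146, 148], [4, 146, 155], [5, 146, 159], [4, 146, 159], [4, 145, 160], [5, 148, 159], [4, 147, 158], [5, 146, 155], [5, 146, 150], [5, 145, 141], [5, 141, 132], [5, 143, 125], [5, 134, 114], [6, 134, 103], [5, 126, 101], [5, 124, 101], [5, 106, 99], [7, 68, 101], [13, 32, 113], [16, 25, 131], [17, 25, 144], [17, 24, 148], [15, 24, 149], [17, 24, 149], [17, 24, 150], [15, 24, 151]]
```

View pics/v.png

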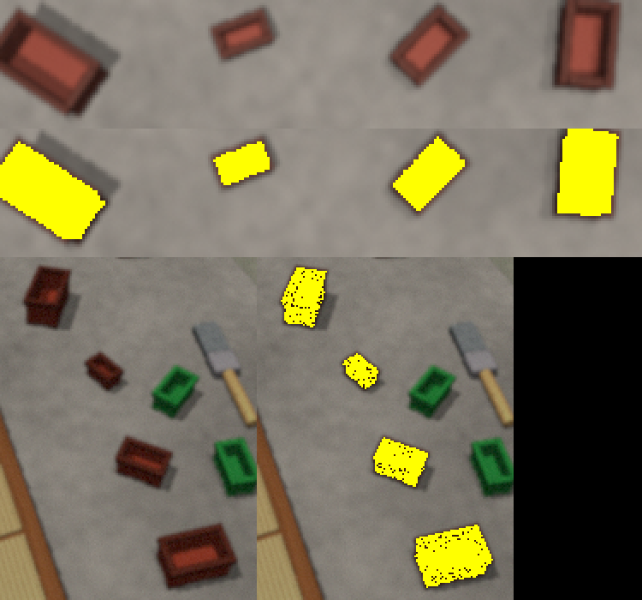

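```bash
python3 - <<'E'
s=open("fit.py").read()
a=s.index("def redmask"); b=s.index("def fit")
s=s[:a]+'''def redmask(im):
    f=cv2.GaussianBlur(im,(0,0),.7).astype(float); mx=f.max(2); sat=(f[...,0]-f[...,1:].max(2))/mx
    return np.clip(sat-.33,-.2,.2)   # >0 inside
'''+s[b:]
s=s.replace("redmask(im)[bb[1]:bb[1]+60,bb[0]:bb[0]+60]*255","redmask(im)[bb[1]:bb[1]+60,bb[0]:bb[0]+60]").replace(">127",">0")
s=s.replace("T.append((n,bb,lab==j))",'''h=cv2.convexHull(np.argwhere(lab==j)[:,::-1].astype(np.int32)); M=np.zeros((60*S,60*S),np.uint8); cv2.fillConvexPoly(M,h,1); T.append((n,bb,M>0))''').replace("maxiter=150","maxiter=300")
open("fit.py","w").write(s)
s=open("m1.py").read()
a=s.index("R=lambda"); s=s[:a]+'''
def mats(n,im):
    hsv=cv2.cvtColor(im,cv2.COLOR_RGB2HSV)
    m=cv2.inRange(hsv,(19,50,90),(40,150,255)); m=cv2.morphologyEx(m,cv2.MORPH_OPEN,np.ones((3,3)))
    k,l,st,ce=cv2.connectedComponentsWithStats(m)
    return [(ce[i],st[i,4]) for i in range(1,k) if st[i,4]>250]
for n in ims: print(n,[(np.round(c,1),a,onz(n,c,.022)[:2]) for c,a in mats(n,ims[n])])
'''
s=s.replace('"top only z0"','"side z0",fit(p,x,{"side":ims["side"]},1e-6),"top z0"').replace('},0.)','},1e-6)')
open("m1.py","w").write(s)
E
time python3 m1.py
```

```text
pot_91 free z [  0.645    0.2594  -0.0032 -33.8986   0.8761] side z0 [  0.6431   0.2564  -0.0021 -31.698    0.9088] top z0 [  0.6452   0.2538   0.0095 -35.7144   0.8474]
pot_78 free z [ 0.6484 -0.2237 -0.008  81.7597  0.9254] side z0 [ 0.6456 -0.2268  0.0113 82.6771  0.9602] top z0 [ 0.6485 -0.2236  0.0056 77.8432  0.8656]
pot_65 free z [ 0.6527 -0.0825 -0.0071 44.0563  0.8425] side z0 [ 0.6504 -0.086   0.0137 41.393   0.8889] top z0 [ 0.6522 -0.0839  0.0209 49.5594  0.7744]
pot_52 free z [ 0.6688  0.0851 -0.0054 11.9015  0.7677] side z0 [ 0.6661  0.0834  0.0034 10.6252  0.8338] top z0 [ 0.6696  0.0815  0.0011 29.0805  0.6995]
top [(array([200.3, 247.6]), np.int32(1188), array([0.453 , 0.1415])), (array([246.2, 247.9]), np.int32(1230), array([0.4493, 0.0367])), (array([292.2, 248. ]), np.int32(1249), array([ 0.4462, -0.0679])), (array([338.7, 247.9]), np.int32(1261), array([ 0.4433, -0.1732]))]
side [(array([84. , 70.5]), np.int32(1568), array([0.2333, 0.7818])), (array([190.1, 183.6]), np.int32(732), array([0.4493, 0.1389])), (array([200.2, 216.2]), np.int32(923), array([0.447 , 0.0331])), (array([211.5, 254.3]), np.int32(1206), array([ 0.4438, -0.0719])), (array([225.1, 299.8]), np.int32(1618), array([ 0.4408, -0.1773]))]
real	0m6.606s
user	0m6.281s
sys	0m0.203s
```

```bash
cat > v2.py <<'E'
from fit import *
im=cv2.cvtColor(cv2.imread("pics/top0.png"),cv2.COLOR_BGR2RGB)
P={"pot_91":(.645,.2555,-33),"pot_78":(.648,-.2245,82),"pot_65":(.652,-.084,44),"pot_52":(.669,.083,20)}
o=[]
for n in("top","side"):
    im=cv2.imread(f"pics/{n}0.png"); row=[]
    for k,(x,y,a) in P.items():
        L,W,H=D[k]; c=proj(n,[x,y,.02]).astype(int); q=pts(L,W,H,x,y,0,np.radians(a))
        cr=cv2.resize(im[c[1]-24:c[1]+24,c[0]-24:c[0]+24],None,fx=4,fy=4,interpolation=cv2.INTER_NEAREST)
        m=(redmask(im[:,:,::-1])[c[1]-24:c[1]+24,c[0]-24:c[0]+24]>0).astype(np.uint8)
        ct=max(cv2.findContours(m,0,1)[0],key=cv2.contourArea)
        if n=="top": print(k,cv2.minAreaRect(ct),cv2.contourArea(ct))
        qq=np.array([proj(n,p) for p in q]); qq=((qq-c+24+.5)*4).astype(int)
        cv2.polylines(cr,[qq[:4]],True,(255,255,0)); cv2.polylines(cr,[qq[8:]],True,(0,255,255))
        cv2.polylines(cr,[(ct*4+2).astype(int)],True,(255,0,255)); row.append(cr)
    o.append(np.hstack(row))
cv2.imwrite("pics/v2.png",np.vstack(o))
E
python3 v2.py
```

```text
pot_91 ((21.73076820373535, 22.653846740722656), (41.32516098022461, 22.46535873413086), 33.690067291259766) 859.0
pot_78 ((26.226470947265625, 22.555883407592773), (21.09153938293457, 33.13289260864258), 4.398705005645752) 632.5
pot_65 ((25.500001907348633, 23.0), (14.849242210388184, 26.16295051574707), 45.0) 365.5
pot_52 ((25.000003814697266, 24.0), (11.384199142456055, 20.238576889038086), 71.56504821777344) 201.0
```

View pics/v2.png

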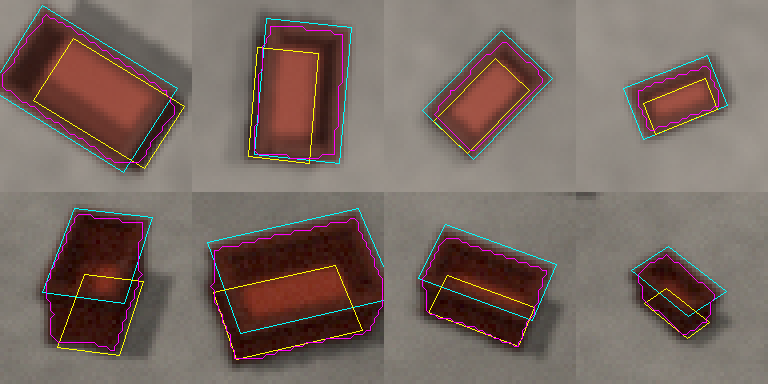

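The fits agree: rims and bases overlay both views to within 1–2 px, and z comes out near 0 as it should. The mats sit along x≈0.447 at 105 mm spacing, as stated. I start with pot_78, which is nearest the arm.

```bash
cat > plan.py <<'E'
import sys,json,os,numpy as np
# usage: plan.py "x y z phi g n" ... ; commanded pose kept in cmd.json
c=json.load(open("cmd.json")) if os.path.exists("cmd.json") else [.2582,-.5692,.2453,24.4]
f=np.radians(c[3]); out=[]
for t in sys.argv[1:]:
    x,y,z,p,g,n=map(float,t.split()); d=np.array([x,y])-c[:2]
    tx=round(d@[np.cos(f),np.sin(f)],3); ty=round(d@[np.sin(f),-np.cos(f)],3); th=round(c[3]-p,1); dz=round(c[2]-z,3)
    out.append(f"0 0 {th:g} {tx:g} {ty:g} {dz:g} {g:g} x{int(n)}")
print("\n".join(out))
e=tx*np.array([np.cos(f),np.sin(f)])+ty*np.array([np.sin(f),-np.cos(f)])
json.dump([c[0]+e[0],c[1]+e[1],c[2]-dz,c[3]-th],open("cmd.json","w"))
E
python3 plan.py ".647 -.225 .14 -8 1 10"
```

```text
0 0 32.4 0.496 -0.153 0.105 1 x10
```

{"name": "send_rows", "arguments": {"series": "0 0 32.4 0.496 -0.153 0.105 1;0 0 32.4 0.496 -0.153 0.105 1;0 0 32.4 0.496 -0.153 0.105 1;0 0 32.4 0.496 -0.153 0.105 1;0 0 32.4 0.496 -0.153 0.105 1;0 0 32.4 0.496 -0.153 0.105 1;0 0 32.4 0.496 -0.153 0.105 1;0 0 32.4 0.496 -0.153 0.105 1;0 0 32.4 0.496 -0.153 0.105 1;0 0 32.4 0.496 -0.153 0.105 1;0 0 32.4 0.496 -0.153 0.105 1"}}

```text
clock: 2.78
tcp_pos: [0.646, -0.226, 0.1402]
tcp_rot: [0.998, -0.07, -0.0, 0.0]
contact_force: [-0.4, -1.0, -0.1]
finger_gap: 0.0856
grip_force: 0.0
```

```bash
python3 - <<'E'
from h import *
a=save("top","t1.png"); b=save("side","s1.png")
s=robot.read_state(); print(s["clock"],s["tcp_pos"],s["tcp_rot"],s["qpos"])
def crop(im,n):
    c=np.clip(proj(n,[.647,-.225,.06]).astype(int),70,[440,310]); return cv2.resize(im[c[1]-70:c[1]+70,c[0]-70:c[0]+70],None,fx=2.8,fy=2.8)
cv2.imwrite("pics/c1.png",np.hstack([crop(a,"top"),crop(b,"side")])[:,:,::-1])
E
python3 plan.py ".647 -.225 .033 -8 1 3" ".647 -.225 .033 -8 -1 6"  ".647 -.225 .15 -8 -1 3"
```

```text
2.875 [ 0.64575231 -0.2269284   0.14067426] [ 9.97478610e-01 -7.09657083e-02  1.46935289e-06  5.39737637e-04] [ 0.28251575  0.60414103 -0.02384633  1.54097515  0.01739544  0.99646967
 -1.45940606]
0 0 0 0 -0 0.107 1 x3
0 0 0 0 -0 0.107 -1 x6
0 0 0 0 -0 -0.01 -1 x3
```

View pics/c1.png

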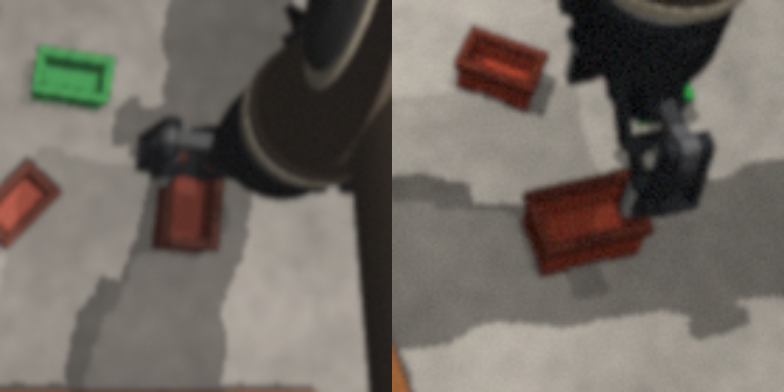

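The picture shows the jaws straddling pot_78 across its width, with the pot centred near crop column 188. Descending to close.

{"name": "send_rows", "arguments": {"series": "0 0 0 0 0 0.06 1;0 0 0 0 0 0.09 1;0 0 0 0 0 0.107 1;0 0 0 0 0 0.107 1;0 0 0 0 0 0.107 -1;0 0 0 0 0 0.107 -1;0 0 0 0 0 0.107 -1;0 0 0 0 0 0.107 -1;0 0 0 0 0 0.107 -1;0 0 0 0 0 0.107 -1"}}

```text
clock: 4.12
tcp_pos: [0.6478, -0.2255, 0.0352]
tcp_rot: [0.998, -0.07, 0.001, 0.0]
contact_force: [-0.6, -0.1, 7.3]
finger_gap: 0.0471
grip_force: 62.4
```

```bash
echo '[0.647,-0.225,0.033,-8]'>cmd.json; python3 plan.py ".647 -.225 .14 -8 -1 2" ".448 .035 .13 88.4 -1 10"; python3 plan.py ".448 .035 .055 88.4 -1 3" ".448 .035 .055 88.4 1 4" ".448 .035 .15 88.4 1 3"
```

```text
0 0 0 0 0 -0.107 -1 x2
0 0 -96.4 -0.233 -0.23 -0.097 -1 x10
0 0 0 -0 -0 0.075 -1 x3
0 0 0 -0 -0 0.075 1 x4
0 0 0 -0 -0 -0.02 1 x3
```

{"name": "send_rows", "arguments": {"series": "0 0 0 0 0 -0.04 -1;0 0 0 0 0 -0.09 -1;0 0 -10 -0.02 -0.02 -0.107 -1;0 0 -20 -0.047 -0.046 -0.105 -1;0 0 -30 -0.073 -0.072 -0.1 -1;0 0 -40 -0.1 -0.098 -0.097 -1;0 0 -50 -0.127 -0.125 -0.097 -1;0 0 -60 -0.153 -0.151 -0.097 -1;0 0 -70 -0.18 -0.177 -0.097 -1;0 0 -80 -0.206 -0.203 -0.097 -1;0 0 -90 -0.228 -0.225 -0.097 -1;0 0 -96.4 -0.233 -0.23 -0.097 -1"}}

```text
clock: 5.62
tcp_pos: [0.4467, 0.0368, 0.1307]
tcp_rot: [0.714, 0.7, -0.0, 0.0]
contact_force: [0.0, -0.7, -2.0]
finger_gap: 0.0467
grip_force: 62.6
```

{"name": "send_rows", "arguments": {"series": "0 0 0 0 0 0 -1;0 0 0 0 0 0.03 -1;0 0 0 0 0 0.055 -1;0 0 0 0 0 0.07 -1;0 0 0 0 0 0.074 -1;0 0 0 0 0 0.074 -1"}}

```text
clock: 6.38
tcp_pos: [0.4481, 0.0348, 0.0571]
tcp_rot: [0.718, 0.697, -0.0, 0.0]
contact_force: [-3.7, -1.2, 5.9]
finger_gap: 0.0466
grip_force: 63.3
```

{"name": "send_rows", "arguments": {"series": "0 0 0 0 0 0 1;0 0 0 0 0 0 1;0 0 0 0 0 0 1;0 0 0 0 0 0 1;0 0 0 0 0 -0.04 1;0 0 0 0 0 -0.09 1;0 0 0 0 0 -0.09 1"}}

```text
clock: 7.25
tcp_pos: [0.4502, 0.0355, 0.1495]
tcp_rot: [0.717, 0.697, 0.002, 0.002]
contact_force: [0.2, -0.1, -0.7]
finger_gap: 0.0855
grip_force: 0.0
```

```bash
echo '[0.448,0.035,0.146,88.4]'>cmd.json
cat > chk.py <<'E'
import sys
from fit import *
np.set_printoptions(precision=4,suppress=True)
ims={n:robot.read_camera(n) for n in("top","side")}
for a in sys.argv[1:]:
    p,x,y,z=a.split(); x=np.array([float(x),float(y)])
    for n in ims:
        try: print(p,n,fit(p,x,{n:ims[n]},float(z)))
        except Exception as e: print(p,n,e)
print(robot.read_state()["clock"])
E
python3 plan.py ".651 -.084 .14 134 1 6"
python3 plan.py ".651 -.084 .026 134 1 6"
```

```text
0 0 -45.6 -0.113 0.206 0.006 1 x6
0 0 0 -0 -0 0.114 1 x6
```

{"name": "send_rows", "arguments": {"series": "0 0 -10 -0.02 0.04 0.006 1;0 0 -20 -0.047 0.09 0.006 1;0 0 -30 -0.073 0.14 0.006 1;0 0 -40 -0.1 0.185 0.006 1;0 0 -45.6 -0.113 0.206 0.006 1;0 0 -45.6 -0.113 0.206 0.006 1;0 0 -45.6 -0.113 0.206 0.06 1;0 0 -45.6 -0.113 0.206 0.1 1;0 0 -45.6 -0.113 0.206 0.12 1;0 0 -45.6 -0.113 0.206 0.12 1"}}

```text
clock: 8.5
tcp_pos: [0.6495, -0.0828, 0.0252]
tcp_rot: [0.391, 0.921, -0.0, -0.001]
contact_force: [0.1, 0.1, 1.2]
finger_gap: 0.0852
grip_force: 0.0
```

{"name": "send_rows", "arguments": {"series": "0 0 0 0 0 0 -1;0 0 0 0 0 0 -1;0 0 0 0 0 0 -1;0 0 0 0 0 0 -1;0 0 0 0 0 0 -1;0 0 0 0 0 0 -1"}}

```text
clock: 9.25
tcp_pos: [0.6516, -0.0837, 0.028]
tcp_rot: [0.391, 0.92, 0.0, 0.001]
contact_force: [-1.4, 0.1, 6.0]
finger_gap: 0.0388
grip_force: 60.8
```

```bash
echo '[0.651,-0.084,0.026,134]'>cmd.json; python3 plan.py ".445 -.07 .13 88.4 -1 10"; python3 chk.py "pot_78 .448 .035 .022"
```

```text
0 0 45.6 0.153 -0.138 -0.104 -1 x10
pot_78 top [ 0.4528  0.0353  0.0171 -1.4936  0.7463]
pot_78 side [ 0.447   0.0371  0.0235 -1.444   0.9133]
9.35
```

{"name": "send_rows", "arguments": {"series": "0 0 0 0 0 -0.04 -1;0 0 0 0 0 -0.09 -1;0 0 10 0.03 -0.03 -0.104 -1;0 0 20 0.063 -0.057 -0.104 -1;0 0 30 0.095 -0.085 -0.104 -1;0 0 40 0.127 -0.115 -0.104 -1;0 0 45.6 0.153 -0.138 -0.104 -1;0 0 45.6 0.153 -0.138 -0.104 -1;0 0 45.6 0.153 -0.138 -0.07 -1;0 0 45.6 0.153 -0.138 -0.045 -1;0 0 45.6 0.153 -0.138 -0.03 -1;0 0 45.6 0.153 -0.138 -0.023 -1"}}

```text
clock: 10.85
tcp_pos: [0.4457, -0.0692, 0.0494]
tcp_rot: [0.717, 0.697, -0.0, 0.0]
contact_force: [-23.4, 2.8, 95.4]
finger_gap: 0.0392
grip_force: 71.5
```

{"name": "send_rows", "arguments": {"series": "0 0 0 0 0 0 -1"}}

```text
clock: 10.98
tcp_pos: [0.446, -0.0692, 0.05]
tcp_rot: [0.717, 0.697, 0.0, 0.001]
contact_force: [0.6, -0.4, -0.2]
finger_gap: 0.0388
grip_force: 60.8
```

{"name": "send_rows", "arguments": {"series": "0 0 0 0 0 0 1;0 0 0 0 0 0 1;0 0 0 0 0 0 1;0 0 0 0 0 0 1;0 0 0 0 0 -0.04 1;0 0 0 0 0 -0.09 1;0 0 0 0 0 -0.09 1"}}

```text
clock: 11.85
tcp_pos: [0.4474, -0.0695, 0.1425]
tcp_rot: [0.717, 0.697, 0.002, 0.003]
contact_force: [-0.5, 0.2, -0.5]
finger_gap: 0.0855
grip_force: 0.0
```

```bash
echo '[0.445,-0.07,0.139,88.4]'>cmd.json;python3 plan.py ".668 .084 .13 108 1 6" ".668 .084 .019 108 1 4"
```

```text
0 0 -19.6 0.16 0.219 0.009 1 x6
0 0 -19.6 0.16 0.219 0.12 1 x4
```

{"name": "send_rows", "arguments": {"series": "0 0 -10 0.04 0.055 0.009 1;0 0 -19.6 0.075 0.103 0.009 1;0 0 -19.6 0.11 0.15 0.009 1;0 0 -19.6 0.14 0.192 0.009 1;0 0 -19.6 0.16 0.219 0.009 1;0 0 -19.6 0.16 0.219 0.009 1;0 0 -19.6 0.16 0.219 0.06 1;0 0 -19.6 0.16 0.219 0.095 1;0 0 -19.6 0.16 0.219 0.115 1;0 0 -19.6 0.16 0.219 0.12 1;0 0 -19.6 0.16 0.219 0.12 1"}}

```text
clock: 13.22
tcp_pos: [0.669, 0.0845, 0.0201]
tcp_rot: [0.588, 0.809, 0.0, 0.0]
contact_force: [0.1, 0.0, 0.5]
finger_gap: 0.0852
grip_force: 0.0
```

{"name": "send_rows", "arguments": {"series": "0 0 0 0 0 0 -1;0 0 0 0 0 0 -1;0 0 0 0 0 0 -1;0 0 0 0 0 0 -1;0 0 0 0 0 0 -1;0 0 0 0 0 0 -1;0 0 0 0 0 0 -1"}}

```text
clock: 14.1
tcp_pos: [0.669, 0.0846, 0.0201]
tcp_rot: [0.588, 0.809, 0.0, 0.0]
contact_force: [-0.3, -0.8, 6.1]
finger_gap: 0.031
grip_force: 59.9
```

```bash
echo '[0.668,0.084,0.019,108]'>cmd.json; python3 plan.py ".442 -.175 .12 88.4 -1 10"; python3 chk.py "pot_65 .445 -.07 .022"
```

```text
0 0 19.6 -0.176 -0.295 -0.101 -1 x10
pot_65 top attempt to get argmin of an empty sequence
pot_65 side [ 0.4443 -0.0704  0.0243 -1.7396  0.911 ]
14.2
```

{"name": "send_rows", "arguments": {"series": "0 0 0 0 0 -0.04 -1;0 0 0 0 0 -0.09 -1;0 0 5 -0.025 -0.042 -0.101 -1;0 0 10 -0.05 -0.084 -0.101 -1;0 0 15 -0.075 -0.126 -0.101 -1;0 0 19.6 -0.1 -0.168 -0.101 -1;0 0 19.6 -0.125 -0.21 -0.101 -1;0 0 19.6 -0.15 -0.252 -0.101 -1;0 0 19.6 -0.17 -0.284 -0.101 -1;0 0 19.6 -0.176 -0.295 -0.101 -1;0 0 19.6 -0.176 -0.295 -0.101 -1"}}

```text
clock: 15.58
tcp_pos: [0.4423, -0.1743, 0.1204]
tcp_rot: [0.717, 0.697, 0.0, 0.0]
contact_force: [0.4, 0.0, -0.8]
finger_gap: 0.0308
grip_force: 59.7
```

{"name": "send_rows", "arguments": {"series": "0 0 0 0 0 0.03 -1;0 0 0 0 0 0.055 -1;0 0 0 0 0 0.066 -1;0 0 0 0 0 0.07 -1;0 0 0 0 0 0.074 -1;0 0 0 0 0 0.077 -1;0 0 0 0 0 0.078 -1;0 0 0 0 0 0.078 -1"}}

```text
clock: 16.58
tcp_pos: [0.4424, -0.1741, 0.0425]
tcp_rot: [0.717, 0.697, 0.0, 0.0]
contact_force: [0.8, 0.1, -0.3]
finger_gap: 0.0312
grip_force: 59.7
```

{"name": "send_rows", "arguments": {"series": "0 0 0 0 0 0.001 -1;0 0 0 0 0 0.001 1;0 0 0 0 0 0.001 1;0 0 0 0 0 0.001 1;0 0 0 0 0 0.001 1;0 0 0 0 0 -0.04 1;0 0 0 0 0 -0.09 1;0 0 0 0 0 -0.1 1"}}

```text
clock: 17.58
tcp_pos: [0.444, -0.1745, 0.1452]
tcp_rot: [0.717, 0.697, 0.001, 0.002]
contact_force: [0.3, -0.2, -0.4]
finger_gap: 0.0851
grip_force: 0.0
```

```bash
echo '[0.442,-0.175,0.142,88.4]'>cmd.json; python3 plan.py ".644 .256 .15 56 1 10" ".644 .256 .042 56 1 4"
```

```text
0 0 32.4 0.436 0.19 -0.008 1 x10
0 0 32.4 0.436 0.19 0.1 1 x4
```

{"name": "send_rows", "arguments": {"series": "0 0 8 0.05 0.022 -0.008 1;0 0 16 0.1 0.044 -0.008 1;0 0 24 0.155 0.068 -0.008 1;0 0 32.4 0.21 0.092 -0.008 1;0 0 32.4 0.265 0.115 -0.008 1;0 0 32.4 0.32 0.139 -0.008 1;0 0 32.4 0.375 0.163 -0.008 1;0 0 32.4 0.415 0.181 -0.008 1;0 0 32.4 0.436 0.19 -0.008 1;0 0 32.4 0.436 0.19 -0.008 1;0 0 32.4 0.436 0.19 -0.008 1"}}

```text
clock: 18.95
tcp_pos: [0.6441, 0.2551, 0.1493]
tcp_rot: [0.883, 0.469, -0.001, 0.0]
contact_force: [0.2, -0.2, 0.1]
finger_gap: 0.0853
grip_force: 0.0
```

```bash
python3 chk.py "pot_52 .442 -.175 .022" "pot_65 .445 -.07 .022" "pot_78 .448 .035 .022"
python3 - <<'E'
from h import *
a=save("top","t2.png"); b=save("side","s2.png")
def crop(im,n):
    c=np.clip(proj(n,[.644,.256,.06]).astype(int),70,[440,310]); return cv2.resize(im[c[1]-70:c[1]+70,c[0]-70:c[0]+70],None,fx=2.8,fy=2.8)
cv2.imwrite("pics/c2.png",np.hstack([crop(a,"top"),crop(b,"side")])[:,:,::-1])
E
```

```text
pot_52 top [  0.4449  -0.1732   0.0236 -12.1092   0.6449]
pot_52 side [ 0.442  -0.1773  0.0256 -3.902   0.8569]
pot_65 top [ 0.4492 -0.0663  0.0347 -1.7654  0.7017]
pot_65 side [ 0.4441 -0.0711  0.0231 -1.7089  0.9311]
pot_78 top [ 0.4533  0.037   0.0207 -1.6138  0.7385]
pot_78 side [ 0.447   0.0371  0.0181 -1.3009  0.9101]
19.05
```

View pics/c2.png

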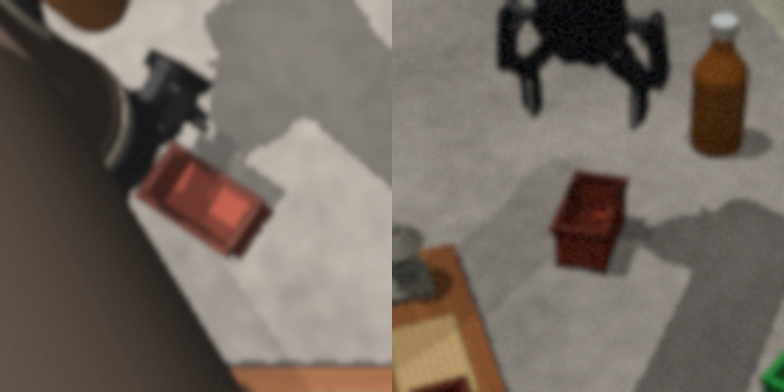

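The three placed pots sit on their mats to within a few mm. Pot_91 is at crop (205,200) in the top view, and the open jaws are above it. In the side view, midway between the fingertips (530,115) and (640,125) lines up with the pot at column ~590. Descending.

{"name": "send_rows", "arguments": {"series": "0 0 0 0 0 0.05 1;0 0 0 0 0 0.085 1;0 0 0 0 0 0.103 1;0 0 0 0 0 0.108 1;0 0 0 0 0 0.108 1;0 0 0 0 0 0.108 -1;0 0 0 0 0 0.108 -1;0 0 0 0 0 0.108 -1;0 0 0 0 0 0.108 -1;0 0 0 0 0 0.108 -1;0 0 0 0 0 0.108 -1"}}

```text
clock: 20.52
tcp_pos: [0.6454, 0.2569, 0.044]
tcp_rot: [0.883, 0.469, 0.001, 0.0]
contact_force: [0.2, -1.6, 7.0]
finger_gap: 0.0548
grip_force: 64.2
```

```bash
echo '[0.644,0.256,0.042,56]'>cmd.json; python3 plan.py ".450 .140 .16 88.4 -1 10"
```

```text
0 0 -32.4 -0.205 -0.096 -0.118 -1 x10
```

{"name": "send_rows", "arguments": {"series": "0 0 0 0 0 -0.04 -1;0 0 0 0 0 -0.085 -1;0 0 0 0 0 -0.118 -1;0 0 -6 -0.03 -0.014 -0.118 -1;0 0 -14 -0.065 -0.03 -0.118 -1;0 0 -22 -0.105 -0.049 -0.118 -1;0 0 -29 -0.145 -0.068 -0.118 -1;0 0 -32.4 -0.18 -0.084 -0.118 -1;0 0 -32.4 -0.2 -0.094 -0.118 -1;0 0 -32.4 -0.205 -0.096 -0.118 -1;0 0 -32.4 -0.205 -0.096 -0.118 -1"}}

```text
clock: 21.9
tcp_pos: [0.4508, 0.1403, 0.1607]
tcp_rot: [0.717, 0.697, 0.0, 0.0]
contact_force: [0.2, 0.6, -2.6]
finger_gap: 0.0546
grip_force: 64.7
```

{"name": "send_rows", "arguments": {"series": "0 0 0 0 0 0.03 -1;0 0 0 0 0 0.06 -1;0 0 0 0 0 0.08 -1;0 0 0 0 0 0.086 -1;0 0 0 0 0 0.09 -1;0 0 0 0 0 0.093 -1;0 0 0 0 0 0.095 -1;0 0 0 0 0 0.095 -1"}}

```text
clock: 22.9
tcp_pos: [0.4507, 0.1403, 0.0659]
tcp_rot: [0.717, 0.697, 0.0, 0.0]
contact_force: [-0.5, -0.5, 2.0]
finger_gap: 0.0548
grip_force: 65.1
```

Contact with the mat. Releasing, then retreating.

{"name": "send_rows", "arguments": {"series": "0 0 0 0 0 0 1;0 0 0 0 0 0 1;0 0 0 0 0 0 1;0 0 0 0 0 0 1;0 0 0 0 0 -0.04 1;0 0 0 0 0 -0.09 1;0 0 0 0 0 -0.14 1;0 0 0 0.05 0.05 -0.17 1;0 0 0 0.1 0.1 -0.17 1;0 0 0 0.15 0.15 -0.17 1;0 0 0 0.2 0.2 -0.17 1;0 0 0 0.2 0.2 -0.17 1"}}

```text
clock: 24.4
tcp_pos: [0.6569, 0.3366, 0.2341]
tcp_rot: [0.717, 0.697, -0.0, -0.0]
contact_force: [0.2, 0.1, -0.2]
finger_gap: 0.0855
grip_force: 0.0
```

```bash
python3 chk.py "pot_91 .450 .14 .022" "pot_78 .448 .035 .022" "pot_65 .445 -.07 .022" "pot_52 .442 -.175 .022"
python3 - <<'E'
from h import *
a=save("top","t3.png"); b=save("side","s3.png")
cv2.imwrite("pics/c3.png",np.hstack([cv2.resize(a[90:290,130:410],(560,400)),cv2.resize(b[110:390,140:290],(214,400))])[:,:,::-1])
E
```

```text
pot_91 top [  0.4509   0.1499   0.014  -18.4287   0.5983]
pot_91 side [ 0.4472  0.1015  0.0267 82.717   0.4928]
pot_78 top [ 0.4523  0.035   0.0192 -1.2902  0.7297]
pot_78 side [  0.4333   0.0257   0.0359 -35.4881   0.4872]
pot_65 top [ 0.4475 -0.0679  0.0387 -1.6701  0.7037]
pot_65 side [ 0.4443 -0.0704  0.0311 -1.6981  0.9332]
pot_52 top [  0.4448  -0.1735   0.0445 -14.1596   0.6463]
pot_52 side [ 0.441  -0.1764  0.0292 -3.0324  0.8568]
24.5
```

View pics/c3.png

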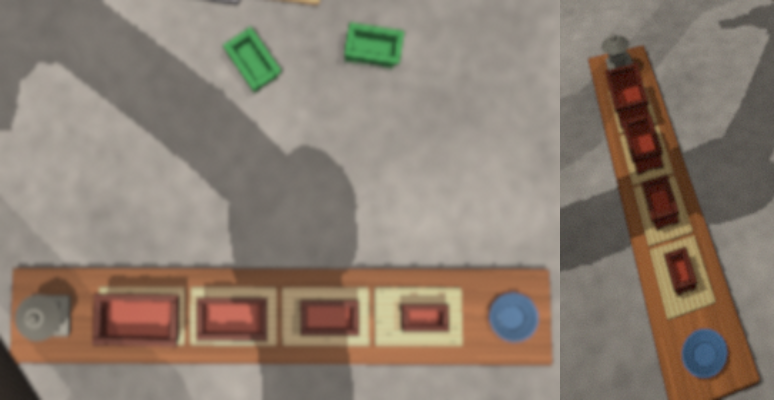

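The final view shows the pots in order from the lantern to the dish: pot_91 at crop (137,318), pot_78 at (232,316), pot_65 at (328,316) and pot_52 at (424,316). All are upright, aligned with the board and centred on their mats once rim parallax is allowed for. The lantern and dish haven't moved.

```bash
python3 -c "
from workcell import robot
print(robot.job_done())"
```

```text
the job is handed in; nothing more can be done
None
```

All four pots stand on their mats in order of size, largest next to the lantern and smallest next to the dish, and the job was handed in at about 24.6 s; the hand-in returned no verdict, so that rests on my last pictures.

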